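# Lever a driver cartridge home in the balcony watering dock

## Task

Take the white driver cartridge out of its wooden stand and set it upright in the slot of the black watering dock, so that it rests on the toes of the two open ejector levers. Then swing the levers inward, first the one at the end with the round cable gland and then the other, pushing each until you feel the cartridge come up firmly against the contacts at the bottom; push gently, never force a lever, and leave everything else on the bench where it is.

Things in the scene. Friction and masses are not known exactly. Their poses are not given: they have to be found in the camera images.
- cartridge: white upright cartridge, 12 thick (x), 65 tall (z), 0.12 kg. Width (y): lowest 4: 94; from 4 to 12 above the underside: 102, with a 6 thick (x) bevelled ear at each end, 119 over both ears; above that 66. Same both ways round. Origin: centre of its underside. Starts in the stand's slot, long side along the stand's y. Hold it by its upper part, across the 12
- stand: fixed light wooden stand, 70 (x) x 140 (y) foot, 10 high, with two walls 110 long up to z = 36 and an open-ended slot of 15 between them along y; slot floor 10 above its origin (centre of underside)
- dock: fixed black dock, foot 64 (x) x 176 (y). Origin: centre of its underside, z up. Slot along y, centred, between walls 104 long (y) and 57 high, 34.5 over both. End posts, 57 high, leave 105 in y for the cartridge's foot and a 10 gap (x) for its ears. A round grey cable gland (26 diameter, low, centre z = 15) sticks out of the +y end to y = 100
- slot_mouth (a point): middle of the slot's mouth, 66 above the dock's origin, top of a flared lead-in (24 wide); below z = 57 the slot is 14.5 wide (x). With the levers open the cartridge's underside rests 40 to 42 above the dock's origin, on the levers' toes; home, it rests on the contacts at 28 to 36
- header: grey header fixed in the bottom of the dock's slot, carrying the brass contact strip; its origin coincides with the dock's origin. The top of the strip, on which the cartridge bottoms, is 28.5 to 35.5 above it: this differs from dock to dock, cannot be measured beforehand, and sets how far the levers go in
- lever_a (a joint): aluminium ejector lever at the dock's +y (gland) end, hinged at y = +70, z = 30 in the dock frame, about the dock's x. At 0 its arm leans 0.3 rad inward from vertical; positive swings it outward (+y). Starts open at 0.80 to 0.88 (stop 0.95), decreases going in, stays where it is left. Ends somewhere between -0.1 and 0.4, when the cartridge meets the contacts
- lever_b (a joint): the like lever at the dock's -y end (no gland): hinged at y = -70, z = 30, positive swings it outward (-y), otherwise as lever_a
- lever_a_tip (a point): middle of the upper end of lever_a, 65 from its hinge. Arm 8 thick, with an 18 wide (x) thumb pad on its upper 24, free outside. The hinge drags steadily, 0.1 N m (2 to 4 N at the pad). Its toe carries the cartridge's ear; going in, its hook comes over the ear and drives it down until it stops hard: 9 N on the pad, pushed inward from outside, seats it, over 18 N is too much
- lever_b_tip (a point): middle of the upper end of lever_b, 65 from its hinge
- planter: glazed cobalt planter, 160 diameter, 140 tall; bystander, origin centre of underside
- pruner: black plastic pruner lying flat, 180 long, 26 high; bystander
- garden_fork: aluminium hand fork lying flat, 260 long, 24 high, along its x; bystander
- pebble_tray: white ceramic pebble tray 140 x 220 x 30; bystander
- clay_pot: small terracotta pot, 90 diameter, 85 tall; bystander
- mister: amber mister bottle, 64 diameter, 150 tall; bystander
- propagation_box: fixed clear acrylic propagation box 160 x 220 x 150 with a hinged door on its -x side; leave alone
- propagation_door (a joint): its door: 0 shut, positive opens towards the robot

How it is judged:
By the outcome, as a careful person would: the job done as asked, in the order asked, and still so for the second after the job is handed in, with the robot touching nothing.
It also fails if it takes over 72 s, if anything falls off the work surface, if the arm or the gripper's body presses on something with over 40 N, if the wrist force passes 120 N, or if a joint passes its speed limit or range.

## Robot

A 6-joint arm with a two-finger parallel gripper is mounted at the origin on the work surface. World frame = base frame: x ahead of the robot, y to its left, z up, the work surface at z = 0. Lengths are in mm, angles in degrees, forces in N, time in s.
With the tool pointing down it reaches from about 350 to 850 mm from the base axis. Payload 8.1 kg.
Tool frame: the origin (TCP) lies midway between the tips of the shut fingers; the grasp point (between the pads) lies 19 mm behind it; z points along the fingers, y is the line along which they close (so a half turn about z gives the same grasp; the last joint's range is limited). The gripper opens to 85 mm and grips with 20 to 120 N. Pads are 22 mm wide; open, the fingers measure 114 mm over their backs; the gripper's body (76 mm by 85 mm) begins 54 mm behind the grasp point. The pads swing forward as they close: fully open they stand 13 mm farther back than shut.
Start: joints at [68.159, 7.471, 85.268, -0, 87.261, -4.893], TCP at [174.881, 573.953, 231.292] pointing down, gripper open.
Joint ranges: [-169.43, 169.43], [-51.17, 129.36], [1.28, 143.12], [-76.62, 256.62], [0, 156.53], [-152.29, 152.29]. Speed limits (degrees/s): [136.94, 136.94, 159.86, 180, 180, 180].

## Interface

Orientations are given as [roll, pitch, yaw] about the fixed x, y, z axes, in that order (R = Rz(yaw) Ry(pitch) Rx(roll)).
In Python, from bench import r gives the robot as it stands. The module is installed in compiled form; this text tells all that it offers.
- The arm moves only by the tool jog_arm, never from a script. Its argument "rows" is a list of rows, each a list of 2 entries, a list of its own where there are three numbers: the shift along the tool's x, y, z in mm, then the turn, a rotation vector about the tool's x, y, z in rad. A call has 1 to 10 rows; each row is the pose to reach, as a shift and turn from the pose commanded when the call began, along the tool's axes at that moment; what a row does not reach only later rows make up. A row lasts 1/10 s, in which the tool goes at most 50 mm and 8.59 degrees, less where a joint would pass 70% of its speed; a pose out of reach is approached as far as the arm can. A call with a gripper value outside its range is refused whole. "grip" is the finger opening in mm, from 0 to 85.4, set as the call begins (left out, the last holds). The fingers move at their own pace and stop on an object; "force" is the grip in N (left out, the last holds). Time passes only in rows, so rows that repeat a pose let the fingers close. It gives the time, the measured TCP pose, the force, the opening and the grip force at its end, in the units of the state.
- r.sense(): the state, without advancing time (a new reading comes with each control period).
- r.snapshot(name): name is "scene" or "top"; returns (picture, depth): 420x560x3 uint8, blue, green, red; 420x560 float32, mm along the optical axis (not along the pixel's ray), 0 where there is no reading.
- r.camera_params(name): a dict with "fx", "fy", "cx", "cy" (pixels), "pose" (4x4, takes a point from camera to world coordinates). Camera axes: x right, y down, z forward; pixel columns grow to the right and rows downward; lengths in mm; the calibration is good to about 2 mm. A picture is of the moment at which its call begins. camera_params takes no time and is no camera call.
- r.hand_in(): hands the job in; it is judged then, once.
The state is a dict: "time": time; "joint_pos": joint angles; "qd": joint speeds; "joint_efforts": joint torques, N m; "tool_pos": TCP position; "tcp_rot": TCP orientation; "ft_force": force on the tool from outside, world axes, zero at the start; "wrist_torque": the same for the moment, N m; "finger_gap": finger opening in mm; "grip_force": force on a finger pad.
Only numpy, scipy, OpenCV 4.12 (cv2) and the standard library are available. Lean on these libraries where they do the work, as an engineer would, in place of code of your own. Each camera call takes 0.05 s, during which the arm holds its last target. There are 200 camera calls.

## Working session

There is one attempt and no reset: what is moved stays moved. The work goes in short steps, Python scripts to look and compute and a tool call to move; the robot and the scene stay as the last step left them, time stands still between calls to the robot, and variables do not carry over. Pictures are saved under pics/ and viewed, at most 10 in all, crops included, and the job is handed in when it is done.

Besides the shell and the picture viewer there is one more tool, called after "Emit:" by a JSON object that holds its "name" and its "arguments", one argument or row to a line. jog_arm: Moves the arm, as the interface text tells. Its arguments: {"type":"object","properties":{"rows":{"type":"array"},"grip":{"type":"number"},"force":{"type":"number"}},"required":["rows"]}

```bash
mkdir -p pics
python3 - <<'E'
from bench import r
import cv2,numpy as np
for n in ("scene","top"):
    p,d=r.snapshot(n); cv2.imwrite(f"pics/{n}0.png",p); np.save(f"{n}0.npy",d)
    c=r.camera_params(n); print(n,c["fx"],c["cx"],c["cy"],np.round(c["pose"],3).tolist())
s=r.sense();print(s)
E
```

```text
scene 483.42645786152815 281.50228094584423 208.95676348474115 [[0.476, 0.606, -0.637, 1531.539], [0.879, -0.336, 0.337, -503.232], [-0.009, -0.721, -0.693, 1154.387], [0.0, 0.0, 0.0, 1.0]]
top 505.32578517129315 277.1140809389761 211.7819721460939 [[0.01, -0.989, 0.145, 348.16], [-1.0, -0.008, 0.017, -27.911], [-0.016, -0.146, -0.989, 1614.369], [0.0, 0.0, 0.0, 1.0]]
{'time': 0.1, 'joint_pos': array([ 6.81599979e+01,  7.51094813e+00,  8.53240175e+01, -5.02269796e-04,
        8.72614728e+01, -4.89221771e+00]), 'qd': array([ 0.09639038, -0.0991079 , -0.1560398 , -0.03087274,  0.07164333,
       -0.00803268]), 'joint_efforts': array([ 8.73006265e-04, -5.70952392e+01, -5.01941800e+01, -1.37634902e-04,
        8.13972816e-03,  1.34597724e-05]), 'tool_pos': array([174.68632682, 573.48410135, 230.33821682]), 'tcp_rot': array([-1.79903870e+02, -7.72459402e-03,  1.63052234e+02]), 'ft_force': array([-0.0366076 ,  0.27060167,  0.36342364]), 'wrist_torque': array([-0.00558272, -0.01525973,  0.01745167]), 'grip_force': 0.0, 'finger_gap': 85.32055969856381}
```

View pics/top0.png

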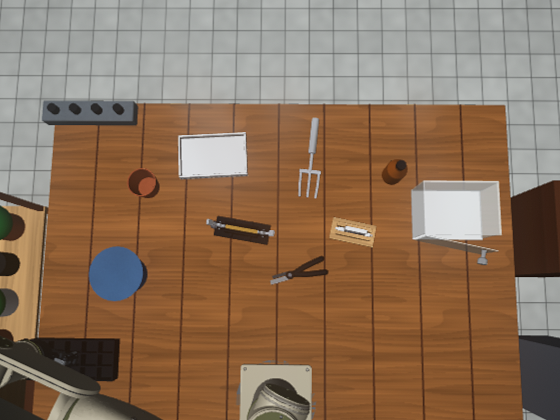

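View pics/scene0.png

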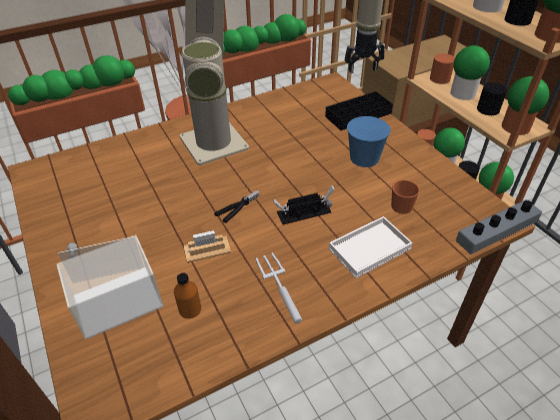

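The top view shows the dock near (240,230), stand near (353,232), pruner (300,270) between them and the robot. The scene view shows the dock at (305,205) and stand at (207,245). Next I'll measure poses and zoom in on the dock.

```bash
cat > h.py <<'E'
from bench import r
import cv2,numpy as np
def cloud(n,d):
    c=r.camera_params(n); v,u=np.indices(d.shape)
    P=np.stack([(u-c["cx"])/c["fx"]*d,(v-c["cy"])/c["fy"]*d,d],-1)
    T=np.array(c["pose"]); return P@T[:3,:3].T+T[:3,3]
def ray(n,u,v,z):
    c=r.camera_params(n);T=np.array(c["pose"])
    k=T[:3,:3]@[(u-c["cx"])/c["fx"],(v-c["cy"])/c["fy"],1]
    return T[:3,3]+k*(z-T[2,3])/k[2]
E
python3 - <<'E'
from h import *
for n,bx in (("top",{"dock":(195,205,285,255),"stand":(325,210,382,252)}),("scene",{"dock":(265,175,345,230),"stand":(178,222,236,266)})):
    p=cv2.imread(f"pics/{n}0.png");d=np.load(f"{n}0.npy");W=cloud(n,d)
    for k,(a,b,c,e) in bx.items():
        w=W[b:e,a:c];q=p[b:e,a:c].astype(int);hsv=cv2.cvtColor(p[b:e,a:c],cv2.COLOR_BGR2HSV)
        if k=="dock":
            m={"dark":(q.max(2)<60),"high":(w[...,2]>40)&(w[...,2]<120)}
        else: m={"all":w[...,2]>5,"top":w[...,2]>55,"wall":(w[...,2]>28)&(w[...,2]<45)}
        for mk,M in m.items():
            x=w[M]; xy=x[:,:2].astype(np.float32)
            if len(xy)<5: print(n,k,mk,len(xy));continue
            print(n,k,mk,len(xy),"mean",x.mean(0).round(1),"z5/95",np.percentile(x[:,2],[5,95]).round(1),"rect",np.round(cv2.minAreaRect(xy)[0],1),np.round(cv2.minAreaRect(xy)[1],1),round(cv2.minAreaRect(xy)[2],1))
def crop(n,a,b,c,e):
    p=cv2.imread(f"pics/{n}0.png")[b:e,a:c];return cv2.resize(p,(400,300),interpolation=cv2.INTER_CUBIC)
im=np.vstack([np.hstack([crop("top",200,202,280,262),crop("top",313,202,393,262)]),np.hstack([crop("scene",265,170,345,230),crop("scene",167,215,247,275)])])
cv2.imwrite("pics/c0.png",im)
E
```

```text
top dock dark 737 mean [520.1 111.8  36.1] z5/95 [ 3.3 67.2] rect [486.6  59.8] [303.4 124. ] 54.6
top dock high 410 mean [525.6 112.3  62.2] z5/95 [41.8 86.8] rect [520.7 110.4] [208.1  51.4] 84.3
top stand all 1149 mean [ 521.1 -238.4   31.4] z5/95 [ 5.6 74.6] rect [ 498.2 -166.7] [183.7 365.1] 20.5
top stand top 109 mean [ 512.1 -230.9  158.2] z5/95 [  60.3 1002.1] rect [ 452.3 -138.5] [ 51.1 299.4] 33.6
top stand wall 260 mean [ 521.7 -238.6   36.6] z5/95 [30.5 42.4] rect [ 522.7 -241.7] [110.  40.] 79.0
scene dock dark 924 mean [539.  105.8  38.1] z5/95 [ 6.8 65.1] rect [ 987.5 -219.7] [ 178.3 1213.9] 54.1
scene dock high 565 mean [527.  116.2  59.2] z5/95 [41.8 83.1] rect [527.1 115.6] [211.6  44.4] 79.9
scene stand all 1232 mean [ 528.1 -239.    34.1] z5/95 [ 5.5 75.3] rect [ 948.8 -385.9] [ 188.4 1176.5] 70.3
scene stand top 181 mean [ 567.9 -251.6  117.3] z5/95 [56.5 81.2] rect [1025.6 -354.3] [  65.5 1052.7] 77.2
scene stand wall 280 mean [ 528.2 -238.3   36.3] z5/95 [29.3 42.6] rect [ 521.3 -237.1] [109.5  44.2] 77.9
```

View pics/c0.png

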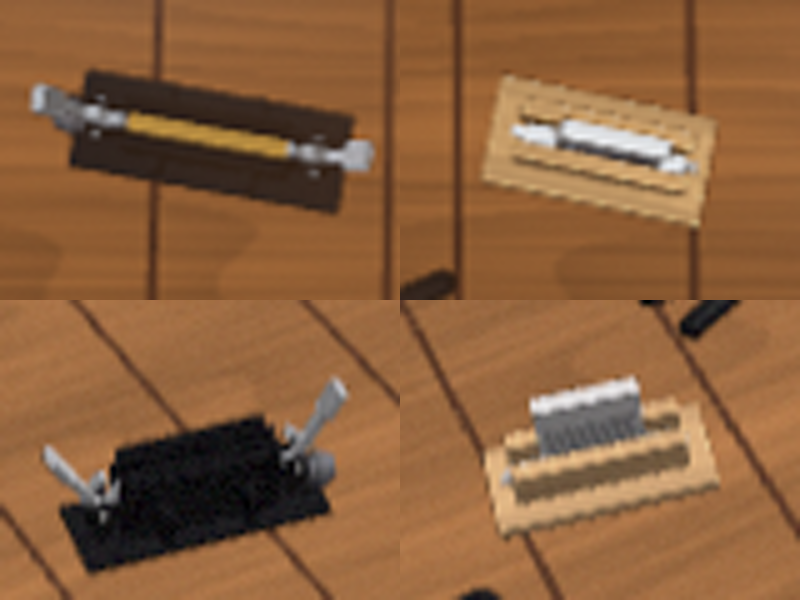

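The crops show the gland at the right end of the dock in the scene view, so it is the left (+y) end in the top view. Both levers are open. Cartridge and dock are tilted about 10° in top, axis ≈ world y. Next, exact measurement by masks on known planes.

```bash
cat >> h.py <<'E'
def quad(n,mask,z,a,b):
    k,_=cv2.findContours(mask.astype(np.uint8),0,1); k=max(k,key=cv2.contourArea)
    pts=np.array([ray(n,u+a,v+b,z)[:2] for u,v in k[:,0]],np.float32)
    (x,y),(w,h),t=cv2.minAreaRect(pts)
    if w>h: t-=90   # angle of short side = object's x axis
    t=(t+90)%180-90
    return np.round([x,y,min(w,h),max(w,h),t],1)
E
python3 - <<'E'
from h import *
p=cv2.imread("pics/top0.png");n="top"
def sub(a,b,c,e): q=p[b:e,a:c]; return q.astype(int),cv2.cvtColor(q,cv2.COLOR_BGR2HSV)
q,h=sub(195,205,285,255)
print("dockfoot",[ (z,quad(n,q.max(2)<75,z,195,205)) for z in (0,10)], (q.max(2)<75).sum())
print("brass",quad(n,(h[...,0]>15)&(h[...,0]<30)&(h[...,1]>120)&(h[...,2]>140),32,195,205))
g=(h[...,1]<60)&(h[...,2]>110)
N,L,S,C=cv2.connectedComponentsWithStats(g.astype(np.uint8))
for i in range(1,N):
    if S[i,4]>4: print("grey",S[i],C[i]+[195,205],ray(n,*(C[i]+[195,205]),86).round(1))
q,h=sub(325,210,382,252)
print("stand",quad(n,(h[...,2]>165),10,325,210))
w=(h[...,1]<60)&(h[...,2]>190)
N,L,S,C=cv2.connectedComponentsWithStats(w.astype(np.uint8))
for i in range(1,N):
    if S[i,4]>4: print("white",S[i],ray(n,*(C[i]+[325,210]),75).round(1),quad(n,L==i,75,325,210))
# scene view
p=cv2.imread("pics/scene0.png");n="scene"
q,h=sub(178,222,236,266)
w=(h[...,1]<60)&(h[...,2]>190)
N,L,S,C=cv2.connectedComponentsWithStats(w.astype(np.uint8))
for i in range(1,N):
    if S[i,4]>4: print("s white",S[i],ray(n,*(C[i]+[178,222]),75).round(1),quad(n,L==i,75,178,222))
print("s stand",quad(n,(h[...,2]>165),10,178,222))
q,h=sub(265,175,345,230)
print("s dock",quad(n,(q.max(2)<60),10,265,175))
g=(h[...,1]<60)&(h[...,2]>110)
N,L,S,C=cv2.connectedComponentsWithStats(g.astype(np.uint8))
for i in range(1,N):
    if S[i,4]>4: print("s grey",S[i],ray(n,*(C[i]+[265,175]),80).round(1))
E
```

```text
dockfoot [(0, array([509.5, 117.2,  30. , 175.7,  -9.7])), (10, array([508.5, 116.3,  29.9, 174.6,  -9.7]))] 810
brass [526.9 112.7   9.7  97.4  -9.6]
grey [11 14  4  6 16] [207.1875 221.1875] [542.2 211.8  86. ]
grey [21 18  9  4 24] [220.16666667 224.625     ] [531.9 171.8  86. ]
grey [63 25 17  6 56] [267.53571429 232.39285714] [509.3  26.9  86. ]
stand [ 524.4 -233.2   68.3  155.8  -11.6]
white [10 17  9  4 26] [ 525.  -192.4   75. ] [ 5.243e+02 -1.913e+02  9.200e+00  2.440e+01  5.000e-01]
white [21 16 21  7 75] [ 522.8 -242.7   75. ] [ 522.8 -243.    10.8   63.1  -11.8]
white [40 23  6  3 12] [ 507.4 -278.4   75. ] [ 5.082e+02 -2.779e+02  6.100e+00  1.530e+01  5.000e-01]
s white [15  8 22  7 56] [ 518.7 -238.5   75. ] [ 518.5 -238.7   11.1   64.5  -11.4]
s stand [ 518.2 -243.9   94.9  185.2   -7. ]
s dock [506.5 120.3 107.5 178.3 -10.7]
s grey [57 11 12 16 57] [550.6 192.   80. ]
s grey [ 9 24 12 12 38] [522.4  24.   80. ]
s grey [63 25  4  3  7] [588.6 174.4  80. ]
s grey [21 32  3  3  5] [549.4  36.5  80. ]
```

Emit:
{"name": "jog_arm", "arguments": {
  "rows": [
    [[-569,-679,0],[0,0,1.477]],
    [[-569,-679,0],[0,0,1.477]],
    [[-569,-679,0],[0,0,1.477]],
    [[-569,-679,0],[0,0,1.477]],
    [[-569,-679,0],[0,0,1.477]],
    [[-569,-679,0],[0,0,1.477]],
    [[-569,-679,0],[0,0,1.477]],
    [[-569,-679,0],[0,0,1.477]],
    [[-569,-679,0],[0,0,1.477]],
    [[-569,-679,0],[0,0,1.477]]
  ],
  "grip": 60
}}

```text
time: 1.1
tool_pos: [370.5, 111.8, 231.2]
tcp_rot: [180.0, -0.0, 78.1]
ft_force: [1.1, 0.2, 0.3]
finger_gap: 59.9
grip_force: 0.0
```

Emit:
{"name": "jog_arm", "arguments": {
  "rows": [
    [[-315,218,60],[0,0,0]],
    [[-315,218,60],[0,0,0]],
    [[-315,218,60],[0,0,0]],
    [[-315,218,60],[0,0,0]],
    [[-315,218,60],[0,0,0]],
    [[-315,218,60],[0,0,0]],
    [[-315,218,60],[0,0,0]],
    [[-315,218,60],[0,0,0]],
    [[-315,218,60],[0,0,0]],
    [[-315,218,60],[0,0,0]]
  ]
}}

```text
time: 2.1
tool_pos: [520.1, -239.0, 170.0]
tcp_rot: [-179.9, -0.1, 78.3]
ft_force: [0.1, 0.5, -0.1]
finger_gap: 60.3
grip_force: 0.0
```

```bash
cat >> h.py <<'E'
from scipy.spatial.transform import Rotation as Ro
def delta(x,y,z,yaw):
    s=r.sense();R=Ro.from_euler("xyz",s["tcp_rot"],degrees=True);G=Ro.from_euler("xyz",[180,0,yaw],degrees=True)
    print("pos",s["tool_pos"].round(1),s["tcp_rot"].round(1),"F",s["ft_force"].round(2),"| shift",R.inv().apply(np.array([x,y,z])-s["tool_pos"]).round(1),"turn",(R.inv()*G).as_rotvec().round(4))
E
python3 -c "
from h import *
delta(521,-241,43,78.3)"
```

```text
pos [ 520.1 -239.   170. ] [-1.799e+02 -1.000e-01  7.830e+01] F [ 0.1   0.46 -0.13] | shift [ -1.9   1.6 127. ] turn [-0.0023 -0.001   0.0005]
```

Emit:
{"name": "jog_arm", "arguments": {
  "rows": [
    [[-2,1.5,40],[0,0,0]],
    [[-2,1.5,75],[0,0,0]],
    [[-2,1.5,100],[0,0,0]],
    [[-2,1.5,115],[0,0,0]],
    [[-2,1.5,125],[0,0,0]],
    [[-2,1.5,125],[0,0,0]],
    [[-2,1.5,125],[0,0,0]]
  ]
}}

```text
time: 2.8
tool_pos: [522.7, -241.0, 47.7]
tcp_rot: [179.9, 0.0, 78.4]
ft_force: [-0.0, 0.0, -0.4]
finger_gap: 60.0
grip_force: 0.0
```

Run:
```python
from h import *
ims=[]
for n,(a,b,c,e) in (("top",(313,195,393,275)),("scene",(167,195,247,275))):
    p,d=r.snapshot(n); ims.append(cv2.resize(p[b:e,a:c],(400,400),interpolation=cv2.INTER_CUBIC))
    cv2.imwrite(f"pics/{n}1.png",p)
cv2.imwrite("pics/c1.png",np.hstack(ims))
delta(521,-241,45,78.3)
```

```text
pos [ 523.  -241.4   48.1] [1.798e+02 1.000e-01 7.840e+01] F [0.51 0.31 0.52] | shift [ 0.  -2.   3.1] turn [0.0027 0.0009 0.0023]
```

View pics/c1.png

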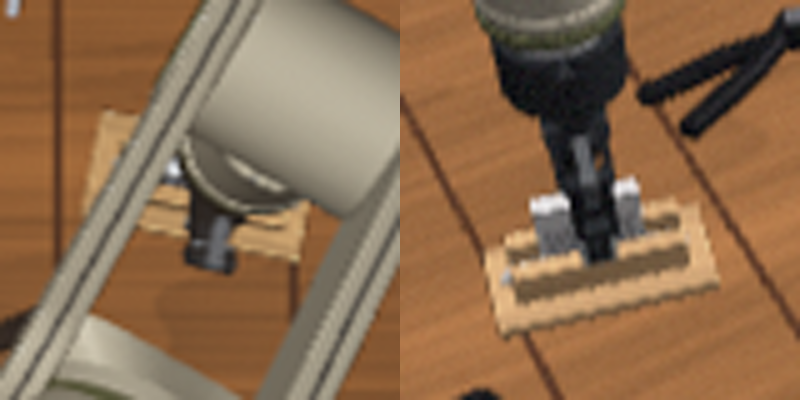

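The fingers straddle the cartridge (scene crop: fingers at (597,200), cartridge spans 531–640). Close gently.

Emit:
{"name": "jog_arm", "arguments": {
  "rows": [
    [[0,0,2],[0,0,0]],
    [[0,0,2],[0,0,0]],
    [[0,0,2],[0,0,0]],
    [[0,0,2],[0,0,0]],
    [[0,0,2],[0,0,0]],
    [[0,0,2],[0,0,0]],
    [[0,0,2],[0,0,0]],
    [[0,0,2],[0,0,0]]
  ],
  "grip": 0,
  "force": 20
}}

```text
time: 3.7
tool_pos: [521.9, -240.9, 44.4]
tcp_rot: [180.0, 0.0, 78.4]
ft_force: [-0.2, 0.7, 1.6]
finger_gap: 11.5
grip_force: 25.1
```

```bash
python3 -c "
from h import *
delta(521,-241,45,78.3);s=r.sense();print(s['wrist_torque'].round(3),s['finger_gap'],s['grip_force'])"
```

```text
pos [ 521.9 -240.9   44.4] [180.    0.   78.4] F [-0.17  0.71  1.6 ] | shift [-0.3 -0.8 -0.6] turn [0.0001 0.0001 0.0022]
[ 0.021  0.187 -0.017] 11.458344626961088 25.054550170898438
```

Emit:
{"name": "jog_arm", "arguments": {
  "rows": [
    [[0,0,-5],[0,0,0]],
    [[0,0,-20],[0,0,0]],
    [[0,0,-45],[0,0,0]],
    [[0,0,-80],[0,0,0]],
    [[20,-4,-110],[0,0,0]],
    [[55,-11,-120],[0,0,0]],
    [[95,-19,-120],[0,0,-0.01]],
    [[135,-27,-120],[0,0,-0.02]],
    [[175,-35,-120],[0,0,-0.028]],
    [[215,-43,-120],[0,0,-0.028]]
  ],
  "force": 45
}}

```text
time: 4.7
tool_pos: [522.8, -20.1, 165.7]
tcp_rot: [179.9, -0.0, 80.0]
ft_force: [1.0, 0.1, -0.4]
finger_gap: 11.7
grip_force: 45.9
```

Run:
```python
from h import *
delta(526,113,165,80)
p=cv2.imread("pics/top0.png");a,b=195,205
q=p[b:255,a:285];h=cv2.cvtColor(q,cv2.COLOR_BGR2HSV)
for th in (60,75,90):
    m=((q.max(2)<th)).astype(np.uint8)
    m=cv2.morphologyEx(m,cv2.MORPH_CLOSE,np.ones((9,3)))
    m=cv2.morphologyEx(m,cv2.MORPH_OPEN,np.ones((5,5)))
    print(th,quad("top",m,5,a,b))
    # edge medians of outline per column in middle
    M=((q.max(2)<th)); cols=range(25,60)
    up=[(c+a,np.where(M[:,c])[0].min()+b) for c in cols]; lo=[(c+a,np.where(M[:,c])[0].max()+b) for c in cols]
    for nm,l,o,z in (("far",up,-.5,10),("near",lo,.5,0)):
        W=np.array([ray("top",u,v+o,z)[:2] for u,v in l]); k=np.polyfit(W[:,1],W[:,0],1); print(nm,"slope deg",-np.degrees(np.arctan(k[0])).round(2),"x at y=113",np.polyval(k,113).round(1))
br=(h[...,0]>15)&(h[...,0]<30)&(h[...,1]>120)&(h[...,2]>120)
v,u=np.where(br); W=np.array([ray("top",x+a,y+b,32)[:2] for x,y in zip(u,v)]);k=np.polyfit(W[:,1],W[:,0],1);print("brass",-np.degrees(np.arctan(k[0])).round(2),np.polyval(k,113).round(1),W[:,1].min(),W[:,1].max())
```

```text
pos [522.8 -20.1 165.7] [179.9  -0.   80. ] F [ 1.02  0.11 -0.37] | shift [131.6 -19.9   0.7] turn [ 0.0015 -0.0001  0.0006]
60 [525.5 113.3  61.4 172.6  -9.6]
far slope deg -9.7 x at y=113 555.4
near slope deg -9.6 x at y=113 494.7
75 [525.7 116.2  63.3 179.7  -9.9]
far slope deg -9.78 x at y=113 556.4
near slope deg -7.94 x at y=113 493.4
90 [526.1 115.4  64.6 180.7  -9. ]
far slope deg -10.87 x at y=113 557.7
near slope deg -7.77 x at y=113 492.6
brass -9.38 526.6 65.1639312593685 163.35193539004413
```

Emit:
{"name": "jog_arm", "arguments": {
  "rows": [
    [[40,-6,0],[0,0,-0.005]],
    [[80,-13,0],[0,0,-0.005]],
    [[110,-18,10],[0,0,-0.005]],
    [[125,-20,25],[0,0,-0.005]],
    [[131.7,-21.2,40],[0,0,-0.005]],
    [[131.7,-21.2,45],[0,0,-0.005]],
    [[131.7,-21.2,45],[0,0,-0.005]],
    [[131.7,-21.2,45],[0,0,-0.005]]
  ]
}}

```text
time: 5.5
tool_pos: [524.9, 110.5, 119.4]
tcp_rot: [-180.0, 0.0, 80.2]
ft_force: [-0.5, -0.7, -0.5]
finger_gap: 11.3
grip_force: 45.9
```

Run:
```python
from h import *
ims=[]
for n,(a,b,c,e) in (("top",(195,185,285,265)),("scene",(260,145,350,225))):
    p,d=r.snapshot(n); ims.append(cv2.resize(p[b:e,a:c],(400,356),interpolation=cv2.INTER_CUBIC))
    cv2.imwrite(f"pics/{n}2.png",p); np.save(f"{n}2.npy",d)
cv2.imwrite("pics/c2.png",np.hstack(ims))
delta(525,113.3,120,80.3)
```

```text
pos [525.4 110.8 120. ] [179.9  -0.   80.2] F [ 0.38  0.85 -0.08] | shift [ 2.4 -0.8  0. ] turn [ 0.0011 -0.0001 -0.0012]
```

View pics/c2.png

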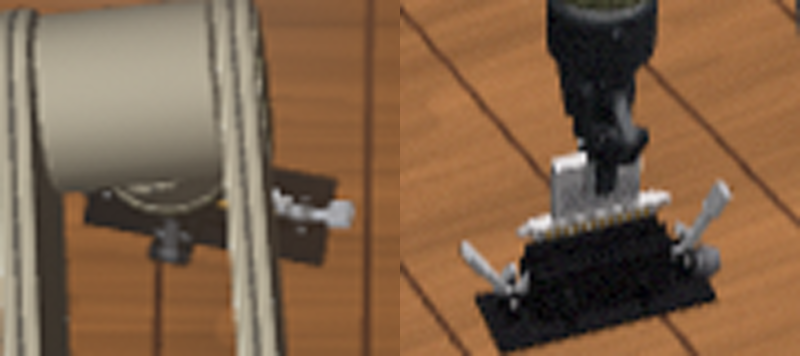

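Scene crop: cartridge ears at (520,232) and (670,198), lever tips at (467,248) and (723,188); the cartridge hangs roughly centred above the slot. I'll check this numerically.

Run:
```python
from h import *
d=np.load("scene2.npy");p=cv2.imread("pics/scene2.png");n="scene"
a,b,c,e=260,145,350,225
h=cv2.cvtColor(p,cv2.COLOR_BGR2HSV)[b:e,a:c]
ax=np.array([np.sin(np.radians(9.7)),np.cos(np.radians(9.7))]);cx=np.array([ax[1],-ax[0]])
g=((h[...,1]<70)&(h[...,2]>105)).astype(np.uint8)
N,L,S,C=cv2.connectedComponentsWithStats(g)
for i in range(1,N):
    if S[i,4]<15: continue
    v,u=np.where(L==i)
    for nm,z in (("lever",86),("ear",94)):
        W=np.array([ray(n,x+a,y+b,z)[:2] for x,y in zip(u,v)]); t=W@ax;s=W@cx
        lo=t<t.min()+4; hi=t>t.max()-4
        print(S[i],nm,"along",t.min().round(1),t.max().round(1),"cross lo/hi",s[lo].mean().round(1),s[hi].mean().round(1))
s=np.mean([r.sense()["tool_pos"] for _ in range(3)],0)
print("tcp along/cross",(s[:2]@ax).round(1),(s[:2]@cx).round(1),s.round(1),"aim",np.array([525,113.3])@ax,np.array([525,113.3])@cx)
for k in("top","scene"):
    W=cloud(k,np.load(k+"0.npy"));z=W[...,2];t=W[...,:2]@ax;q=W[...,:2]@cx
    m=(z>50)&(z<64)&(abs(t-200)<50)&(abs(q-498)<24)
    print(k,"wall top cloud",m.sum(),"cross",np.percentile(q[m],[3,50,97]).round(1),"along",np.percentile(t[m],[2,98]).round(1))
    for lo,hi,nm in((270,330,"a"),(70,130,"b")):
        m=(z>66)&(z<100)&(t>lo)&(t<hi)&(abs(q-498)<25); print(nm,m.sum(),"cross",q[m].mean().round(1),"along",t[m].min().round(1),t[m].max().round(1),"zmax",z[m].max().round(1))
```

```text
[ 26  34  35  20 172] lever along 141.4 261.1 cross lo/hi 491.0 490.0
[ 26  34  35  20 172] ear along 138.6 257.3 cross lo/hi 499.2 498.3
[62 41 12 16 62] lever along 245.2 305.8 cross lo/hi 544.9 497.0
[62 41 12 16 62] ear along 241.6 301.7 cross lo/hi 552.8 505.2
[14 54 12 12 46] lever along 96.9 127.4 cross lo/hi 498.8 524.0
[14 54 12 12 46] ear along 94.4 124.7 cross lo/hi 507.0 532.0
tcp along/cross 197.8 499.2 [525.4 110.8 120. ] aim 200.13712731939344 498.40447456693335
top wall top cloud 137 cross [482.7 506.9 516.9] along [150.9 245.2]
a 39 cross 499.8 along 281.5 301.6 zmax 93.8
b 33 cross 499.9 along 92.6 109.5 zmax 94.5
scene wall top cloud 214 cross [482.  504.5 516. ] along [151.7 247.2]
a 41 cross 498.0 along 282.9 308.6 zmax 92.7
b 26 cross 498.3 along 97.1 114.8 zmax 91.1
```

Emit:
{"name": "jog_arm", "arguments": {
  "rows": [
    [[2,-0.6,8],[0,0,0]],
    [[2,-0.6,14],[0,0,0]],
    [[2,-0.6,18],[0,0,0]],
    [[2,-0.6,21],[0,0,0]],
    [[2,-0.6,24],[0,0,0]],
    [[2,-0.6,24],[0,0,0]]
  ]
}}

```text
time: 6.2
tool_pos: [524.1, 113.8, 94.7]
tcp_rot: [-180.0, 0.0, 80.3]
ft_force: [-0.7, 0.0, -1.6]
finger_gap: 11.3
grip_force: 45.9
```

Emit:
{"name": "jog_arm", "arguments": {
  "rows": [
    [[0,0,2],[0,0,0]],
    [[0,0,4],[0,0,0]],
    [[0,0,6],[0,0,0]],
    [[0,0,6],[0,0,0]]
  ]
}}

```text
time: 6.6
tool_pos: [524.3, 113.8, 88.9]
tcp_rot: [-180.0, 0.0, 80.3]
ft_force: [0.1, 0.2, -1.6]
finger_gap: 11.2
grip_force: 45.9
```

Emit:
{"name": "jog_arm", "arguments": {
  "rows": [
    [[0,0,2],[0,0,0]],
    [[0,0,4],[0,0,0]],
    [[0,0,6],[0,0,0]],
    [[0,0,8],[0,0,0]],
    [[0,0,8],[0,0,0]]
  ]
}}

```text
time: 7.1
tool_pos: [524.2, 113.8, 80.8]
tcp_rot: [-180.0, 0.0, 80.3]
ft_force: [-1.0, -0.4, -0.9]
finger_gap: 11.0
grip_force: 45.9
```

Emit:
{"name": "jog_arm", "arguments": {
  "rows": [
    [[0,0,1],[0,0,0]],
    [[0,0,2],[0,0,0]],
    [[0,0,3],[0,0,0]],
    [[0,0,3.5],[0,0,0]],
    [[0,0,3.5],[0,0,0]]
  ]
}}

```text
time: 7.6
tool_pos: [524.4, 113.9, 77.7]
tcp_rot: [-180.0, 0.0, 80.3]
ft_force: [0.2, 0.2, -1.6]
finger_gap: 11.3
grip_force: 45.9
```

Emit:
{"name": "jog_arm", "arguments": {
  "rows": [
    [[0,0,0.7],[0,0,0]],
    [[0,0,1.4],[0,0,0]],
    [[0,0,1.4],[0,0,0]]
  ]
}}

```text
time: 7.9
tool_pos: [524.4, 113.8, 76.3]
tcp_rot: [-180.0, 0.0, 80.3]
ft_force: [-0.6, -0.3, -0.8]
finger_gap: 11.4
grip_force: 45.9
```

Emit:
{"name": "jog_arm", "arguments": {
  "rows": [
    [[0,0,0.5],[0,0,0]],
    [[0,0,1],[0,0,0]],
    [[0,0,1],[0,0,0]]
  ]
}}

```text
time: 8.2
tool_pos: [524.4, 113.9, 75.3]
tcp_rot: [-180.0, 0.0, 80.3]
ft_force: [-0.1, 0.1, -0.7]
finger_gap: 11.1
grip_force: 45.9
```

Emit:
{"name": "jog_arm", "arguments": {
  "rows": [
    [[0,0,0.4],[0,0,0]],
    [[0,0,0.8],[0,0,0]],
    [[0,0,0.8],[0,0,0]]
  ]
}}

```text
time: 8.5
tool_pos: [524.6, 113.9, 74.8]
tcp_rot: [180.0, -0.0, 80.3]
ft_force: [-0.9, 0.5, 1.7]
finger_gap: 11.2
grip_force: 46.3
```

Emit:
{"name": "jog_arm", "arguments": {
  "rows": [
    [[0,0,0],[0,0,0]],
    [[0,0,0],[0,0,0]],
    [[0,0,0],[0,0,0]],
    [[0,0,0],[0,0,0]],
    [[0,0,-15],[0,0,0]],
    [[0,0,-50],[0,0,0]],
    [[0,0,-95],[0,0,0]],
    [[0,0,-120],[0,0,0]],
    [[0,0,-120],[0,0,0]]
  ],
  "grip": 40
}}

```text
time: 9.4
tool_pos: [527.7, 114.3, 201.5]
tcp_rot: [179.4, -0.2, 80.3]
ft_force: [0.0, 0.1, 0.4]
finger_gap: 40.0
grip_force: 0.0
```

Run:
```python
from h import *
a,b,c,e=250,140,350,240
p,d=r.snapshot("scene");np.save("scene3.npy",d);cv2.imwrite("pics/scene3.png",p)
cv2.imwrite("pics/c3.png",cv2.resize(p[b:e,a:c],(600,600),interpolation=cv2.INTER_CUBIC))
ax=np.array([np.sin(np.radians(9.7)),np.cos(np.radians(9.7))]);cx=np.array([ax[1],-ax[0]])
W=cloud("scene",d);t=W[...,:2]@ax;s=W[...,:2]@cx;z=W[...,2]
m=(abs(s-498.5)<10)&(abs(t-200)<45)&(z>85)&(z<125);print(m.sum(),"along",t[m].min(),t[m].max(),"z",np.percentile(z[m],[50,90,97]))
C=ax*312+cx*498.5+ax*16; print("a hover");delta(*C,195,80.3)
```

```text
144 along 168.77766722500326 234.55258109683604 z [101.43131885 109.09528671 110.06881947]
a hover
pos [526.4 114.1 198.5] [ 1.797e+02 -1.000e-01  8.030e+01] F [0.61 0.21 0.25] | shift [126.8  -1.1   3.7] turn [ 0.006  -0.0017  0.0003]
```

View pics/c3.png

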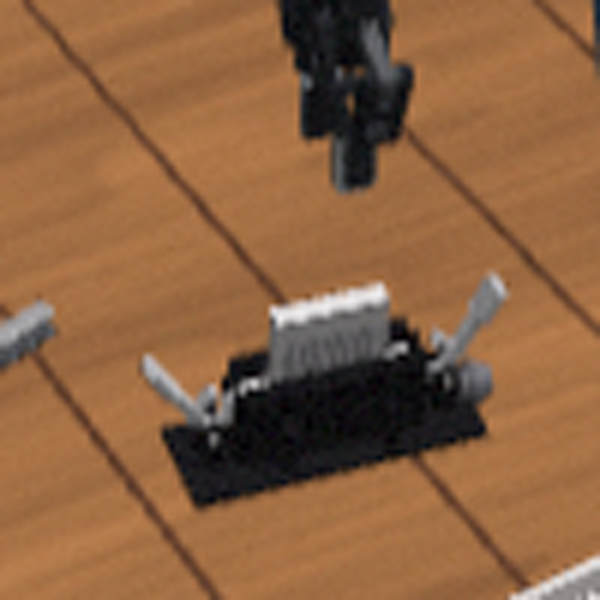

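The picture shows the cartridge upright and level in the slot (top edge (270,315)–(385,288)), with both levers open at (150,365) and (495,288). Next: lever a (right, gland end).

Emit:
{"name": "jog_arm", "arguments": {
  "rows": [
    [[40,-0.5,0],[0,0,0]],
    [[80,-1,0],[0,0,0]],
    [[110,-1,0],[0,0,0]],
    [[125,-1,0],[0,0,0]],
    [[129,-1,0],[0,0,0]],
    [[129,-1,30],[0,0,0]],
    [[129,-1,60],[0,0,0]],
    [[129,-1,80],[0,0,0]],
    [[129,-1,80],[0,0,0]],
    [[129,-1,80],[0,0,0]]
  ],
  "grip": 0
}}

```text
time: 10.45
tool_pos: [545.0, 240.2, 114.6]
tcp_rot: [-179.9, 0.0, 80.3]
ft_force: [0.3, -0.0, 0.2]
finger_gap: -0.3
grip_force: 0.0
```

```bash
cat >> h.py <<'E'
def ac():
    ax=np.array([np.sin(np.radians(9.7)),np.cos(np.radians(9.7))]);cx=np.array([ax[1],-ax[0]])
    s=r.sense();p=s["tool_pos"];f=s["ft_force"];print("along/cross",(p[:2]@ax).round(1),(p[:2]@cx).round(1),"z",p[2].round(1),"F along/cross/z",(f[:2]@ax).round(2),(f[:2]@cx).round(2),f[2].round(2),s["finger_gap"].round(1))
E
python3 -c "
from h import *
ac()"
```

```text
Traceback (most recent call last):
  File "h.py", line 24, in ac
    s=r.sense();p=s["tool_pos"];f=s["ft_force"];print("along/cross",(p[:2]@ax).round(1),(p[:2]@cx).round(1),"z",p[2].round(1),"F along/cross/z",(f[:2]@ax).round(2),(f[:2]@cx).round(2),f[2].round(2),s["finger_gap"].round(1))
                                                                                                                                                                                                      ^^^^^^^^^^^^^^^^^^^^^
AttributeError: 'float' object has no attribute 'round'
```

Emit:
{"name": "jog_arm", "arguments": {
  "rows": [
    [[0,1.5,15],[0,0,0]],
    [[0,1.5,30],[0,0,0]],
    [[0,1.5,40],[0,0,0]],
    [[0,1.5,40.5],[0,0,0]],
    [[-4,1.5,40.5],[0,0,0]],
    [[-8,1.5,40.5],[0,0,0]],
    [[-8,1.5,40.5],[0,0,0]]
  ]
}}

```text
time: 11.15
tool_pos: [545.7, 232.6, 74.8]
tcp_rot: [179.9, -0.0, 80.3]
ft_force: [-0.5, -0.6, 0.1]
finger_gap: 0.0
grip_force: 0.0
```

```bash
sed -i 's/,s\["finger_gap"\].round(1))/)/' h.py; python3 -c "
from h import *
ac()"
```

```text
along/cross 321.2 498.8 z 74.8 F along/cross/z -0.67 -0.41 0.06
```

Emit:
{"name": "jog_arm", "arguments": {
  "rows": [
    [[-2,0,0],[0,0,0]],
    [[-4,0,0],[0,0,0]],
    [[-6,0,0],[0,0,0]],
    [[-8,0,0],[0,0,0]],
    [[-10,0,0],[0,0,0]],
    [[-12,0,0],[0,0,0]],
    [[-12,0,0],[0,0,0]]
  ]
}}

```text
time: 11.85
tool_pos: [543.4, 221.1, 74.2]
tcp_rot: [180.0, -0.0, 80.3]
ft_force: [0.7, 1.5, 2.2]
finger_gap: 0.3
grip_force: 1.1
```

Emit:
{"name": "jog_arm", "arguments": {
  "rows": [
    [[-1.5,0,0],[0,0,0]],
    [[-3,0,0],[0,0,0]],
    [[-4.5,0,0],[0,0,0]],
    [[-6,0,0],[0,0,0]],
    [[-7.5,0,0],[0,0,0]],
    [[-9,0,0],[0,0,0]],
    [[-9,0,0],[0,0,0]]
  ]
}}

```text
time: 12.55
tool_pos: [541.7, 212.0, 74.0]
tcp_rot: [-180.0, 0.0, 80.3]
ft_force: [0.3, 1.5, 0.5]
finger_gap: 0.0
grip_force: 0.4
```

Drag only (~1.5 N). Continuing with smaller steps.

Emit:
{"name": "jog_arm", "arguments": {
  "rows": [
    [[-1,0,0],[0,0,0]],
    [[-2,0,0],[0,0,0]],
    [[-3,0,0],[0,0,0]],
    [[-4,0,0],[0,0,0]],
    [[-5,0,0],[0,0,0]]
  ]
}}

```text
time: 13.05
tool_pos: [540.9, 207.3, 74.1]
tcp_rot: [180.0, 0.0, 80.3]
ft_force: [-0.1, 2.1, 1.3]
finger_gap: -0.4
grip_force: 0.9
```

Emit:
{"name": "jog_arm", "arguments": {
  "rows": [
    [[-0.7,0,0],[0,0,0]],
    [[-1.4,0,0],[0,0,0]],
    [[-2,0,0],[0,0,0]]
  ]
}}

```text
time: 13.35
tool_pos: [540.6, 205.4, 74.1]
tcp_rot: [-180.0, 0.0, 80.3]
ft_force: [-0.4, 3.0, 1.2]
finger_gap: -0.0
grip_force: 0.9
```

Emit:
{"name": "jog_arm", "arguments": {
  "rows": [
    [[-0.7,0,0],[0,0,0]],
    [[-1.4,0,0],[0,0,0]],
    [[-2,0,0],[0,0,0]]
  ]
}}

```text
time: 13.65
tool_pos: [540.3, 203.4, 74.1]
tcp_rot: [-180.0, 0.0, 80.3]
ft_force: [0.4, 2.7, 1.3]
finger_gap: 0.1
grip_force: 0.8
```

Emit:
{"name": "jog_arm", "arguments": {
  "rows": [
    [[-0.6,0,0],[0,0,0]],
    [[-1.2,0,0],[0,0,0]],
    [[-1.2,0,0],[0,0,0]]
  ]
}}

```text
time: 13.95
tool_pos: [540.0, 202.2, 74.1]
tcp_rot: [-180.0, 0.0, 80.3]
ft_force: [0.7, 1.3, 1.4]
finger_gap: 0.1
grip_force: 0.6
```

Emit:
{"name": "jog_arm", "arguments": {
  "rows": [
    [[-0.6,0,0],[0,0,0]],
    [[-1.2,0,0],[0,0,0]],
    [[-1.2,0,0],[0,0,0]]
  ]
}}

```text
time: 14.25
tool_pos: [539.9, 201.0, 74.1]
tcp_rot: [-180.0, 0.0, 80.3]
ft_force: [-0.2, 0.9, 0.9]
finger_gap: -0.2
grip_force: 0.6
```

Emit:
{"name": "jog_arm", "arguments": {
  "rows": [
    [[-0.6,0,0],[0,0,0]],
    [[-1.2,0,0],[0,0,0]],
    [[-1.4,0,0],[0,0,0]]
  ]
}}

```text
time: 14.55
tool_pos: [539.6, 199.7, 74.1]
tcp_rot: [-180.0, 0.0, 80.3]
ft_force: [0.7, 1.6, 2.5]
finger_gap: 0.3
grip_force: 0.8
```

Emit:
{"name": "jog_arm", "arguments": {
  "rows": [
    [[-0.6,0,0],[0,0,0]],
    [[-1.2,0,0],[0,0,0]],
    [[-1.4,0,0],[0,0,0]]
  ]
}}

```text
time: 14.85
tool_pos: [539.4, 198.3, 74.1]
tcp_rot: [-180.0, 0.0, 80.3]
ft_force: [1.0, 0.3, 0.8]
finger_gap: 0.2
grip_force: 0.7
```

Emit:
{"name": "jog_arm", "arguments": {
  "rows": [
    [[-0.6,0,0],[0,0,0]],
    [[-1.2,0,0],[0,0,0]],
    [[-1.4,0,0],[0,0,0]]
  ]
}}

```text
time: 15.15
tool_pos: [539.2, 197.0, 74.1]
tcp_rot: [-180.0, -0.0, 80.3]
ft_force: [0.8, 1.2, 0.3]
finger_gap: -0.3
grip_force: 0.9
```

Emit:
{"name": "jog_arm", "arguments": {
  "rows": [
    [[-0.6,0,0],[0,0,0]],
    [[-1.2,0,0],[0,0,0]],
    [[-1.4,0,0],[0,0,0]]
  ]
}}

```text
time: 15.45
tool_pos: [538.9, 195.6, 74.2]
tcp_rot: [-180.0, -0.0, 80.3]
ft_force: [-0.6, 2.2, 1.2]
finger_gap: 0.0
grip_force: 1.1
```

Emit:
{"name": "jog_arm", "arguments": {
  "rows": [
    [[-0.6,0,0],[0,0,0]],
    [[-1.2,0,0],[0,0,0]],
    [[-1.4,0,0],[0,0,0]]
  ]
}}

```text
time: 15.75
tool_pos: [538.7, 194.2, 74.1]
tcp_rot: [180.0, 0.0, 80.3]
ft_force: [-0.3, 2.4, 1.5]
finger_gap: -0.0
grip_force: 1.1
```

Emit:
{"name": "jog_arm", "arguments": {
  "rows": [
    [[-0.6,0,0],[0,0,0]],
    [[-1.2,0,0],[0,0,0]],
    [[-1.4,0,0],[0,0,0]]
  ]
}}

```text
time: 16.05
tool_pos: [538.5, 192.8, 74.1]
tcp_rot: [180.0, 0.0, 80.3]
ft_force: [-0.4, 1.4, 2.0]
finger_gap: 0.2
grip_force: 1.1
```

Emit:
{"name": "jog_arm", "arguments": {
  "rows": [
    [[-0.6,0,0],[0,0,0]],
    [[-1.2,0,0],[0,0,0]],
    [[-1.4,0,0],[0,0,0]]
  ]
}}

```text
time: 16.35
tool_pos: [538.2, 191.4, 74.1]
tcp_rot: [-180.0, 0.0, 80.3]
ft_force: [-0.7, 2.3, 1.4]
finger_gap: 0.0
grip_force: 1.1
```

Emit:
{"name": "jog_arm", "arguments": {
  "rows": [
    [[-0.6,0,0],[0,0,0]],
    [[-1.2,0,0],[0,0,0]],
    [[-1.4,0,0],[0,0,0]]
  ]
}}

```text
time: 16.65
tool_pos: [538.0, 190.0, 74.0]
tcp_rot: [-180.0, 0.0, 80.3]
ft_force: [1.3, 2.1, 1.0]
finger_gap: -0.1
grip_force: 1.1
```

Emit:
{"name": "jog_arm", "arguments": {
  "rows": [
    [[-0.6,0,0],[0,0,0]],
    [[-1.2,0,0],[0,0,0]],
    [[-1.4,0,0],[0,0,0]]
  ]
}}

```text
time: 16.95
tool_pos: [537.7, 188.6, 74.0]
tcp_rot: [-180.0, 0.0, 80.3]
ft_force: [0.7, 1.9, -0.2]
finger_gap: 0.3
grip_force: 1.0
```

Emit:
{"name": "jog_arm", "arguments": {
  "rows": [
    [[-0.6,0,0],[0,0,0]],
    [[-1.2,0,0],[0,0,0]],
    [[-1.4,0,0],[0,0,0]]
  ]
}}

```text
time: 17.25
tool_pos: [537.4, 187.2, 73.9]
tcp_rot: [-180.0, 0.0, 80.3]
ft_force: [1.3, 1.7, -1.4]
finger_gap: 0.2
grip_force: 1.1
```

Emit:
{"name": "jog_arm", "arguments": {
  "rows": [
    [[-0.6,0,0],[0,0,0]],
    [[-1.2,0,0],[0,0,0]],
    [[-1.4,0,0],[0,0,0]]
  ]
}}

```text
time: 17.55
tool_pos: [537.2, 186.2, 74.0]
tcp_rot: [-180.0, -0.0, 80.3]
ft_force: [1.6, 5.3, -2.7]
finger_gap: -0.0
grip_force: 2.0
```

Emit:
{"name": "jog_arm", "arguments": {
  "rows": [
    [[-0.2,0,0],[0,0,0]],
    [[-0.4,0,0],[0,0,0]],
    [[-0.4,0,0],[0,0,0]],
    [[-0.4,0,0],[0,0,0]]
  ]
}}

```text
time: 17.95
tool_pos: [537.1, 185.9, 74.0]
tcp_rot: [-180.0, -0.0, 80.3]
ft_force: [2.0, 5.7, -1.2]
finger_gap: -0.1
grip_force: 2.2
```

Emit:
{"name": "jog_arm", "arguments": {
  "rows": [
    [[-0.2,0,0],[0,0,0]],
    [[-0.4,0,0],[0,0,0]],
    [[-0.4,0,0],[0,0,0]],
    [[-0.4,0,0],[0,0,0]]
  ]
}}

```text
time: 18.35
tool_pos: [537.1, 185.6, 74.1]
tcp_rot: [-180.0, -0.0, 80.3]
ft_force: [1.1, 6.2, -2.4]
finger_gap: 0.5
grip_force: 2.5
```

Emit:
{"name": "jog_arm", "arguments": {
  "rows": [
    [[-0.3,0,0],[0,0,0]],
    [[-0.6,0,0],[0,0,0]],
    [[-0.8,0,0],[0,0,0]],
    [[-0.8,0,0],[0,0,0]]
  ]
}}

```text
time: 18.75
tool_pos: [537.0, 185.1, 74.0]
tcp_rot: [-180.0, -0.1, 80.3]
ft_force: [2.5, 7.7, -2.5]
finger_gap: 0.3
grip_force: 3.1
```

Emit:
{"name": "jog_arm", "arguments": {
  "rows": [
    [[-0.4,0,0],[0,0,0]],
    [[-0.8,0,0],[0,0,0]],
    [[-1.2,0,0],[0,0,0]],
    [[-1.2,0,0],[0,0,0]]
  ]
}}

```text
time: 19.15
tool_pos: [536.8, 184.3, 74.0]
tcp_rot: [180.0, -0.1, 80.3]
ft_force: [2.3, 8.8, -5.2]
finger_gap: -0.2
grip_force: 4.0
```

Emit:
{"name": "jog_arm", "arguments": {
  "rows": [
    [[-0.3,0,0],[0,0,0]],
    [[-0.6,0,0],[0,0,0]],
    [[-0.9,0,0],[0,0,0]],
    [[-0.9,0,0],[0,0,0]]
  ]
}}

```text
time: 19.55
tool_pos: [536.7, 183.9, 74.1]
tcp_rot: [180.0, -0.1, 80.3]
ft_force: [3.1, 10.9, -4.9]
finger_gap: 0.0
grip_force: 4.8
```

Emit:
{"name": "jog_arm", "arguments": {
  "rows": [
    [[-0.3,0,0],[0,0,0]],
    [[-0.6,0,0],[0,0,0]],
    [[-0.6,0,0],[0,0,0]],
    [[-0.6,0,0],[0,0,0]]
  ]
}}

```text
time: 19.95
tool_pos: [536.7, 183.5, 74.1]
tcp_rot: [180.0, -0.2, 80.3]
ft_force: [3.5, 12.3, -5.0]
finger_gap: -0.1
grip_force: 5.2
```

Run:
```python
from h import *
ac()
a,b,c,e=250,140,350,240
p,d=r.snapshot("scene");np.save("scene4.npy",d);cv2.imwrite("pics/scene4.png",p)
cv2.imwrite("pics/c4.png",cv2.resize(p[b:e,a:c],(600,600),interpolation=cv2.INTER_CUBIC))
```

```text
along/cross 271.3 498.1 z 74.1 F along/cross/z 12.68 1.39 -5.0
```

View pics/c4.png

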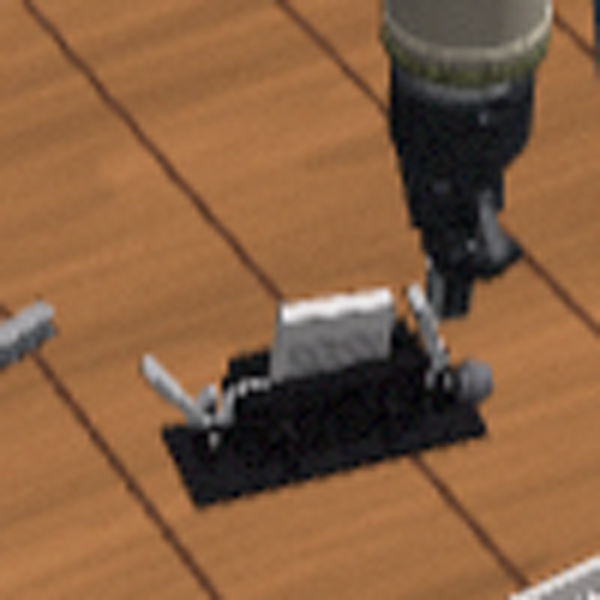

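Lever a leans inward at (425,320) and the cartridge's gland end has dropped. It is seated at ~12.7 N. On to lever b.

Emit:
{"name": "jog_arm", "arguments": {
  "rows": [
    [[8,0,0],[0,0,0]],
    [[25,0,0],[0,0,0]],
    [[25,0,-30],[0,0,0]],
    [[25,0,-70],[0,0,0]],
    [[20,0,-110],[0,0,0]],
    [[-20,0,-121],[0,0,0]],
    [[-60,0,-121],[0,0,0]],
    [[-100,0,-121],[0,0,0]],
    [[-140,0,-121],[0,0,0]],
    [[-175,0,-121],[0,0,0]]
  ]
}}

```text
time: 21.0
tool_pos: [506.9, 7.8, 195.4]
tcp_rot: [180.0, 0.1, 80.3]
ft_force: [0.4, 0.2, -0.1]
finger_gap: -0.1
grip_force: 0.0
```

Emit:
{"name": "jog_arm", "arguments": {
  "rows": [
    [[-20,0,0],[0,0,0]],
    [[-26,0,0],[0,0,0]],
    [[-26,0,20],[0,0,0]],
    [[-26,0,40],[0,0,0]],
    [[-26,0,60],[0,0,0]],
    [[-26,0,70],[0,0,0]],
    [[-26,0,70],[0,0,0]],
    [[-26,0,70],[0,0,0]]
  ]
}}

```text
time: 21.8
tool_pos: [503.2, -16.0, 125.8]
tcp_rot: [180.0, 0.0, 80.3]
ft_force: [0.2, -0.8, -0.7]
finger_gap: -0.2
grip_force: 0.0
```

```bash
python3 -c "
from h import *
ac()"
```

```text
along/cross 69.0 498.7 z 125.8 F along/cross/z -0.77 0.32 -0.71
```

Emit:
{"name": "jog_arm", "arguments": {
  "rows": [
    [[0,0,20],[0,0,0]],
    [[0,0,40],[0,0,0]],
    [[0,0,51.5],[0,0,0]],
    [[0,0,51.5],[0,0,0]],
    [[4,0,51.5],[0,0,0]],
    [[8,0,51.5],[0,0,0]],
    [[11,0,51.5],[0,0,0]],
    [[14,0,51.5],[0,0,0]],
    [[17,0,51.5],[0,0,0]],
    [[19,0,51.5],[0,0,0]]
  ]
}}

```text
time: 22.8
tool_pos: [506.4, 2.2, 74.1]
tcp_rot: [179.9, 0.0, 80.3]
ft_force: [-0.2, -3.1, 1.9]
finger_gap: -0.1
grip_force: 1.7
```

Emit:
{"name": "jog_arm", "arguments": {
  "rows": [
    [[2,0,0],[0,0,0]],
    [[4,0,0],[0,0,0]],
    [[6,0,0],[0,0,0]],
    [[8,0,0],[0,0,0]],
    [[10,0,0],[0,0,0]],
    [[12,0,0],[0,0,0]],
    [[12,0,0],[0,0,0]]
  ]
}}

```text
time: 23.5
tool_pos: [507.9, 14.5, 73.5]
tcp_rot: [-180.0, -0.0, 80.3]
ft_force: [0.3, -0.4, 1.2]
finger_gap: -0.0
grip_force: 0.3
```

Emit:
{"name": "jog_arm", "arguments": {
  "rows": [
    [[1.5,0,0],[0,0,0]],
    [[3,0,0],[0,0,0]],
    [[4.5,0,0],[0,0,0]],
    [[6,0,0],[0,0,0]],
    [[7.5,0,0],[0,0,0]],
    [[9,0,0],[0,0,0]],
    [[9,0,0],[0,0,0]]
  ]
}}

```text
time: 24.2
tool_pos: [509.5, 23.3, 73.6]
tcp_rot: [180.0, -0.0, 80.3]
ft_force: [-1.0, -1.0, 0.8]
finger_gap: 0.1
grip_force: 0.3
```

Emit:
{"name": "jog_arm", "arguments": {
  "rows": [
    [[1,0,0],[0,0,0]],
    [[2,0,0],[0,0,0]],
    [[3,0,0],[0,0,0]],
    [[4,0,0],[0,0,0]],
    [[5,0,0],[0,0,0]],
    [[6,0,0],[0,0,0]],
    [[6,0,0],[0,0,0]]
  ]
}}

```text
time: 24.9
tool_pos: [510.5, 29.1, 73.6]
tcp_rot: [-180.0, -0.0, 80.3]
ft_force: [0.4, -0.7, 0.8]
finger_gap: -0.0
grip_force: 0.3
```

Emit:
{"name": "jog_arm", "arguments": {
  "rows": [
    [[1,0,0],[0,0,0]],
    [[2,0,0],[0,0,0]],
    [[3,0,0],[0,0,0]],
    [[4,0,0],[0,0,0]],
    [[5,0,0],[0,0,0]],
    [[5,0,0],[0,0,0]]
  ]
}}

```text
time: 25.5
tool_pos: [511.4, 34.0, 73.6]
tcp_rot: [180.0, -0.0, 80.3]
ft_force: [-1.0, -1.7, 1.9]
finger_gap: -0.2
grip_force: 1.0
```

Emit:
{"name": "jog_arm", "arguments": {
  "rows": [
    [[1,0,0],[0,0,0]],
    [[2,0,0],[0,0,0]],
    [[2,0,0],[0,0,0]]
  ]
}}

```text
time: 25.8
tool_pos: [511.7, 35.9, 73.6]
tcp_rot: [180.0, -0.0, 80.3]
ft_force: [-0.3, -2.4, 1.0]
finger_gap: -0.2
grip_force: 1.2
```

Along ≈ 121.6; the stop is expected around 127–129.

Emit:
{"name": "jog_arm", "arguments": {
  "rows": [
    [[0.6,0,0],[0,0,0]],
    [[1.2,0,0],[0,0,0]],
    [[1.5,0,0],[0,0,0]],
    [[1.5,0,0],[0,0,0]]
  ]
}}

```text
time: 26.2
tool_pos: [511.9, 37.3, 73.5]
tcp_rot: [-180.0, 0.0, 80.3]
ft_force: [0.2, -3.0, 0.7]
finger_gap: 0.0
grip_force: 1.3
```

Emit:
{"name": "jog_arm", "arguments": {
  "rows": [
    [[0.6,0,0],[0,0,0]],
    [[1.2,0,0],[0,0,0]],
    [[1.5,0,0],[0,0,0]],
    [[1.5,0,0],[0,0,0]]
  ]
}}

```text
time: 26.6
tool_pos: [512.1, 38.6, 73.5]
tcp_rot: [-180.0, 0.0, 80.3]
ft_force: [0.6, -5.5, 0.4]
finger_gap: -0.3
grip_force: 2.4
```

Emit:
{"name": "jog_arm", "arguments": {
  "rows": [
    [[0.4,0,0],[0,0,0]],
    [[0.8,0,0],[0,0,0]],
    [[0.8,0,0],[0,0,0]]
  ]
}}

```text
time: 26.9
tool_pos: [512.2, 39.1, 73.5]
tcp_rot: [-180.0, 0.0, 80.3]
ft_force: [0.1, -5.6, -0.4]
finger_gap: 0.0
grip_force: 2.9
```

Emit:
{"name": "jog_arm", "arguments": {
  "rows": [
    [[0.4,0,0],[0,0,0]],
    [[0.8,0,0],[0,0,0]],
    [[0.8,0,0],[0,0,0]]
  ]
}}

```text
time: 27.2
tool_pos: [512.3, 39.7, 73.4]
tcp_rot: [-180.0, 0.1, 80.3]
ft_force: [-0.6, -7.5, 0.1]
finger_gap: 0.1
grip_force: 3.6
```

Emit:
{"name": "jog_arm", "arguments": {
  "rows": [
    [[0.4,0,0],[0,0,0]],
    [[0.8,0,0],[0,0,0]],
    [[1.0,0,0],[0,0,0]],
    [[1.0,0,0],[0,0,0]]
  ]
}}

```text
time: 27.6
tool_pos: [512.4, 40.2, 73.4]
tcp_rot: [-180.0, 0.1, 80.3]
ft_force: [-0.2, -9.7, -0.6]
finger_gap: 0.1
grip_force: 4.5
```

Emit:
{"name": "jog_arm", "arguments": {
  "rows": [
    [[0.4,0,0],[0,0,0]],
    [[0.8,0,0],[0,0,0]],
    [[1.0,0,0],[0,0,0]],
    [[1.0,0,0],[0,0,0]]
  ]
}}

```text
time: 28.0
tool_pos: [512.5, 40.9, 73.3]
tcp_rot: [-180.0, 0.1, 80.3]
ft_force: [-1.4, -10.3, -0.1]
finger_gap: -0.2
grip_force: 5.3
```

Emit:
{"name": "jog_arm", "arguments": {
  "rows": [
    [[0.4,0,0],[0,0,0]],
    [[0.8,0,0],[0,0,0]],
    [[1.0,0,0],[0,0,0]],
    [[1.0,0,0],[0,0,0]]
  ]
}}

```text
time: 28.4
tool_pos: [512.5, 41.4, 73.2]
tcp_rot: [-180.0, 0.2, 80.3]
ft_force: [-1.8, -12.8, 0.1]
finger_gap: 0.1
grip_force: 6.5
```

Emit:
{"name": "jog_arm", "arguments": {
  "rows": [
    [[0.3,0,0],[0,0,0]],
    [[0.5,0,0],[0,0,0]],
    [[0.5,0,0],[0,0,0]]
  ]
}}

```text
time: 28.7
tool_pos: [512.6, 41.6, 73.2]
tcp_rot: [-180.0, 0.2, 80.3]
ft_force: [-1.2, -14.2, 0.8]
finger_gap: 0.5
grip_force: 7.1
```

Emit:
{"name": "jog_arm", "arguments": {
  "rows": [
    [[-5,0,0],[0,0,0]],
    [[-20,0,0],[0,0,0]],
    [[-25,0,-20],[0,0,0]],
    [[-25,0,-60],[0,0,0]],
    [[-25,0,-100],[0,0,0]],
    [[-60,0,-120],[0,0,0]],
    [[-100,0,-120],[0,0,0]],
    [[-140,0,-120],[0,0,0]],
    [[-160,0,-120],[0,0,0]],
    [[-160,0,-120],[0,0,0]]
  ]
}}

```text
time: 29.7
tool_pos: [485.5, -116.4, 193.7]
tcp_rot: [180.0, -0.0, 80.1]
ft_force: [-0.1, 0.4, 0.2]
finger_gap: 0.1
grip_force: 0.0
```

Run:
```python
from h import *
ac()
ims=[]
for n,(a,b,c,e) in (("top",(195,185,285,265)),("scene",(260,155,350,235))):
    p,d=r.snapshot(n); ims.append(cv2.resize(p[b:e,a:c],(400,356),interpolation=cv2.INTER_CUBIC))
    cv2.imwrite(f"pics/{n}5.png",p);W=cloud(n,d);z=W[...,2]
    ax=np.array([np.sin(np.radians(9.7)),np.cos(np.radians(9.7))]);cx=np.array([ax[1],-ax[0]])
    t=W[...,:2]@ax;q=W[...,:2]@cx
    for lo,hi in ((168,180),(195,207),(222,234)):
        m=(z>80)&(z<120)&(t>lo)&(t<hi)&(abs(q-498.5)<9);print(n,"cart top z",lo,m.sum(),np.percentile(z[m],[50,90]).round(1) if m.sum() else "")
    for lo,hi in ((240,285),(120,160)):
        m=(z>78)&(z<100)&(t>lo)&(t<hi)&(abs(q-498.5)<16);print(n,"tip",m.sum(),t[m].mean().round(1) if m.sum() else "",z[m].max().round(1) if m.sum() else "")
cv2.imwrite("pics/c5.png",np.hstack(ims))
```

```text
along/cross -33.0 498.2 z 193.7 F along/cross/z 0.34 -0.13 0.21
top cart top z 168 19 [ 97.4 101.8]
top cart top z 195 18 [97.1 99.6]
top cart top z 222 12 [94.7 99.2]
top tip 16 256.7 97.9
top tip 24 139.7 99.4
scene cart top z 168 23 [92.9 99.2]
scene cart top z 195 22 [ 95.4 103. ]
scene cart top z 222 21 [94.5 98.7]
scene tip 21 260.5 97.5
scene tip 27 142.6 98.9
```

View pics/c5.png

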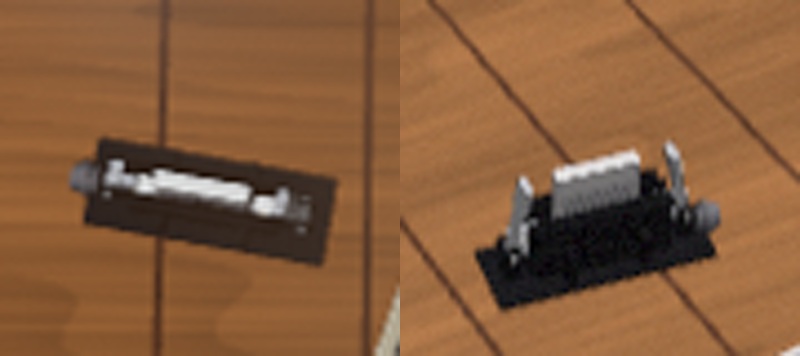

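Top crop: both levers swung in symmetrically at (118,175) and (290,205). Scene crop: the cartridge is level, and the depth readings put it about 9 mm lower than it sat on the toes. The robot is clear. Handing in.

```bash
python3 -c "
from bench import r
print(r.hand_in())"
```

```text
the job is handed in; nothing more can be done
None
```

The cartridge is upright and level in the dock, lever a (gland end) then lever b pushed in to firm stops at about 13 and 14 N, and the job was handed in at about 30 s; no verdict was returned.

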